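# Line up the telescopic worktop bearer with a drift and drop in its bolt

### The arm

A 6-joint arm with a two-finger parallel gripper is mounted at the origin on the work surface. World frame = base frame: x ahead of the robot, y to its left, z up, the work surface at z = 0. Lengths are in mm, angles in rad, forces in N, time in s.
With the tool pointing down it reaches from about 275 to 750 mm from the base axis. Payload 10.2 kg.
Tool frame: the origin (TCP) lies at the very end of the fingers, on their centre line; the grasp point (between the pads) lies 19 mm behind it; z points along the fingers, y is the line along which they close (so a half turn about z gives the same grasp; the last joint's range is limited). The gripper opens to 85 mm and grips with 20 to 120 N. Pads are 22 mm wide; open, the fingers measure 114 mm over their backs; the gripper's body (76 mm by 85 mm) begins 54 mm behind the grasp point. The pads swing forward as they close: fully open they stand 13 mm farther back than shut.
Start: joints at [0.929, 0.313, 1.498, -0, 1.331, -0.223], TCP at [213.512, 479.629, 231.294] pointing down, gripper open.
Joint ranges: [-2.94, 2.94], [-0.97, 2.17], [0.19, 2.56], [-1.23, 4.37], [0.02, 3.11], [-2.88, 2.88]. Speed limits (rad/s): [2.39, 2.39, 3.01, 3.14, 3.14, 3.14].

### API

Orientations are given as a unit quaternion [w, x, y, z].
In Python, from rig import * gives the robot as it stands. The module is installed in compiled form; this text tells all that it offers.
- The arm moves only by the shell command python3 -m crank 'ROWS' [FORCE]. ROWS is JSON, a list that holds one entry, the list of rows, each a list of 7 numbers: the shift along the tool's x, y, z in units of 25 mm (1.0 is 25 mm), then the turn, a rotation vector about the tool's x, y, z in units of 8 degrees (1.0 is 8 degrees), then the finger opening in mm, from 0 to 85.4. A call has exactly 8 rows; each row shifts and turns the commanded pose from where the row before left it, along the tool's axes as they then stand; what a row does not reach is not made up. A row lasts 1/10 s, in which the tool goes at most 50 mm and 8.59 degrees, less where a joint would pass 70% of its speed; a pose out of reach is approached as far as the arm can. A call is refused whole if a number of a shift passes 1 or a number of a turn 1, either way. A call with a gripper value outside its range is refused whole. The fingers move at their own pace and stop on an object; FORCE is the grip in N (left out, the last holds). Time passes only in rows, so rows that do not move let the fingers close, or fill a call up. It gives the time, the measured TCP pose, the force, the opening and the grip force at its end, in the units of the state.
- sense(): the state, without advancing time (a new reading comes with each control period).
- capture(name): name is "scene" or "side" or "wrist"; returns the picture (420x560x3 uint8, blue, green, red); there is no depth.
- camera_model(name): a dict with "fx", "fy", "cx", "cy" (pixels), "world_from_camera" (4x4, takes a point from camera to world coordinates); the wrist camera has in their place "T_tool_cam" (4x4, takes a point from camera to tool coordinates, whose origin is the TCP and whose axes are the flange's). Camera axes: x right, y up, looking along -z (the intrinsics and any distortion apply to the point x, -y, -z); pixel columns grow to the right and rows downward; lengths in mm; the calibration is good to about 2 mm. A picture is of the moment at which its call begins: read the wrist's pose just before it. camera_model takes no time and is no camera call.
- finish_job(): hands the job in; it is judged then, once.
The state is a dict: "time_s": time; "joints": joint angles; "dq": joint speeds; "tau": joint torques, N m; "eef_pos": TCP position; "ee_rot": TCP orientation; "force": force on the tool from outside, world axes, zero at the start; "wrist_torque": the same for the moment, N m; "grip_width": opening from 0.0 (shut) to 1.0 (fully open); "grip_force": force on a finger pad.
Only numpy, scipy, OpenCV 4.12 (cv2) and the standard library are available. Lean on these libraries where they do the work, as an engineer would, in place of code of your own. Each camera call takes 0.05 s, during which the arm holds its last target. There are 200 camera calls.

### The job

The sleeve of the steel worktop bearer has been pulled out a little too far, so its bolt hole and the hole in the rail inside it are not in line. Work the tapered drift into the two holes and lever and push the sleeve into line with it until the drift is home up to its handle, easing it by feel and never pressing drift or bolt against the bearer with more than 26 N (some 2.6 kg, both hole walls together); then draw it out, stand it back in its timber block, and drop the black cap-head bolt through both holes until its head sits flush on the sleeve. Leave everything else where it is.

Things in the scene. Friction and masses are not known exactly. Their poses are not given: they have to be found in the camera images.
- sleeve (a joint): Slide of the galvanised box-section sleeve (60 x 40 mm) on the rigid rail inside it, in m along the bearer's y; about 15 N of friction, no spring. 0 = holes nominally in line; it starts 7 to 8 mm too far out in +y. The rail was strapped down by eye: its hole really lies up to 3.5 mm either way along y of where reading 0 says; it is not measured and shows only as a crescent.
- sleeve_hole (a point): Centre of the sleeve's 16 mm bolt hole, on its flat top face 111.5 mm above the worktop between two blue pen lines; moves with the sleeve. z up, y along the bearer (the way the sleeve slides out), x across. Below: sleeve wall 4 mm, gap 0.5 mm, rail wall 4 mm with its own 16 mm hole on the same centreline (offset only along y), then free space to the base board 93 mm below the top face.
- stand: The bearer as it lies: plywood board 130 x 620 x 18 mm, timber packers, rail held by two steel straps (tops level with the sleeve), and the sleeve. Origin on the worktop under the spot where the holes should nominally be; y along the bearer, sleeve end at +y, rail end at -y (290 mm each); end flanges rise to 125 mm.
- drift: Tapered drift standing point-down in its timber block, 145 mm long, 0.24 kg. Origin at the centre of its 3 mm wide flat point, z up along it. Tapers evenly from 3 mm to 15 mm diameter over the first 60 mm, 15 mm parallel to 78 mm, then a square shoulder and round red handle, 22 mm diameter, from 78 to 145 mm. Home = shoulder within 8 mm of the sleeve's top face.
- drift_tip (a point): Centre of the point of the drift; same frame as drift. Pinched between sleeve and rail the drift presses on both, and the two forces add up.
- tool_block: Medium-brown fixed timber block 70 x 150 x 90 mm high, origin under its centre; two 17 mm upright through holes 36 mm either side of the centre along its y. The drift stands in one, shoulder on the block's top (point 12 mm above the worktop), a yellow screwdriver in the other; which is which varies.
- bolt: Black M14 cap-head bolt standing head-up in the pale timber block. Origin at the centre of the underside of its head; z up. Head round, 21 mm diameter, 14 mm high; shank 14 mm diameter, 45 mm long, with a small chamfer at the foot. 0.09 kg.
- bolt_block: Pale fixed timber block 70 x 150 x 60 mm high, origin under its centre, with two 16 mm upright holes 36 mm either side of the centre along its y: the black bolt in one, a brass-headed hex bolt in the other; which is which varies. The two blocks may change sides.
- screwdriver: Yellow-handled screwdriver in the tool block, point down, handle top 80 mm above the block (bystander). Origin at its point.
- hex_bolt: Short hex bolt with a brass-coloured head (24 mm wide, 9 mm high) in the pale block (bystander). Origin under its head.
- wrench: Spanner 200 mm long lying on the worktop to the left, pointing away (bystander). Origin under its middle.
- hammer: Hammer 280 mm long lying on the worktop to the right, pointing away (bystander). Origin under its middle.
- mug: Blue mug, 80 mm wide, 95 mm high (bystander). Origin under its centre.
- spray_cleaner: Orange cleaner bottle, 64 mm wide, 190 mm high (bystander). Origin under its centre.
- tape_measure: Yellow tape measure, 70 x 45 x 65 mm (bystander). Origin under its centre.
There are look-alikes about, which are no part of the job. Leave any pink look-alike of the tool_block alone.

How it is judged (in metres and radians):
On the way, in this order (a step that is already met when the one before it is completed fails the run):
1. the drift's point is through both holes (10 mm below the sleeve's top face) before the sleeve has been shifted by 3 mm (z of drift_tip in the frame of sleeve_hole below -0.01 m and horizontal distance between drift_tip and sleeve_hole below 0.009 m and distance of sleeve_hole from where it was at the start of the episode below 0.003 m).
2. the drift is home: its parallel part fills both holes (point 70 mm or more below the sleeve's top face), upright (z of drift_tip in the frame of sleeve_hole below -0.07 m and horizontal distance between drift_tip and sleeve_hole below 0.008 m and angle between drift's own z axis and vertical below 0.12 rad), for 0.2 s.
3. the drift stands back in a hole of its block (z of drift in the frame of tool_block below 0.016 m and x of drift in the frame of tool_block between -0.012 and 0.012 m and horizontal distance between drift and tool_block below 0.05 m and angle between drift's own z axis and vertical below 0.15 rad), for 0.2 s.
At the end, for the whole second after the job is handed in: The black bolt stands upright (within 0.06 rad) through both holes, its head down on the sleeve within 2 mm and centred within 3 mm, released and at rest; the drift stands upright in its timber block again, shoulder within 4 mm of the block's top, at rest (z of bolt in the frame of sleeve_hole between -0.003 and 0.002 m and horizontal distance between bolt and sleeve_hole below 0.003 m and angle between bolt's own z axis and vertical below 0.06 rad and linear speed of each of bolt, drift below 0.02 m/s and z of drift in the frame of tool_block below 0.016 m and horizontal distance between drift and tool_block below 0.05 m and angle between drift's own z axis and vertical below 0.15 rad); the robot touches nothing.
It fails at once if the drift is pressed or pried against the bearer with more than 26 N (contact force between drift and stand above 26 N).
It fails at once if the bolt is pressed against the bearer with more than 26 N (contact force between bolt and stand above 26 N).
It fails at once if a bystander is moved by more than 30 mm (distance of any of screwdriver, hex_bolt, wrench, hammer, mug, spray_cleaner, tape_measure from where it was at the start of the episode above 0.03 m).
It also fails if it takes over 72 s, if anything falls off the work surface, if the arm or the gripper's body presses on something with over 40 N, if the wrist force passes 120 N, or if a joint passes its speed limit or range.

## Working session

There is one attempt and no reset: what is moved stays moved. The work goes in short steps, Python scripts to look and compute and a shell command to move; the robot and the scene stay as the last step left them, time stands still between calls to the robot, and variables do not carry over. Pictures are saved under pics/ and viewed, at most 10 in all, crops included, and the job is handed in when it is done.

```bash
mkdir -p pics
python3 - <<'E'
from rig import *
import cv2,numpy as np
s=sense();print({k:np.round(v,3).tolist() for k,v in s.items()})
a=capture("scene");b=capture("side")
cv2.imwrite("pics/scene.png",a);cv2.imwrite("pics/side.png",b)
for n in("scene","side","wrist"):
    print(n,{k:np.round(v,3).tolist() for k,v in camera_model(n).items()})
E
```

```text
{'time_s': 0.0, 'joints': [0.929, 0.313, 1.498, -0.0, 1.331, -0.223], 'dq': [0.0, 0.0, 0.001, -0.0, 0.0, 0.0], 'tau': [-0.0, -41.227, -25.975, -0.0, 0.004, -0.0], 'eef_pos': [213.35, 479.399, 230.727], 'ee_rot': [-0.0, 0.208, 0.978, -0.001], 'force': [-0.237, 0.723, 0.672], 'wrist_torque': [-0.035, -0.029, 0.004], 'grip_force': 0.0, 'grip_width': 1.001}
scene {'fx': 521.161, 'fy': 521.161, 'cx': 278.941, 'cy': 204.725, 'world_from_camera': [[-0.761, -0.339, 0.554, 1232.12], [0.649, -0.395, 0.65, 942.402], [-0.002, 0.854, 0.52, 837.455], [0.0, 0.0, 0.0, 1.0]]}
side {'fx': 448.168, 'fy': 448.168, 'cx': 276.344, 'cy': 208.685, 'world_from_camera': [[0.795, 0.465, -0.389, -106.287], [-0.606, 0.597, -0.526, -748.722], [-0.012, 0.654, 0.757, 1161.633], [0.0, 0.0, 0.0, 1.0]]}
wrist {'fx': 300.682, 'fy': 300.682, 'cx': 282.63, 'cy': 209.943, 'T_tool_cam': [[-0.001, 0.963, 0.27, 67.273], [1.0, 0.001, -0.0, -0.475], [-0.001, 0.27, -0.963, -143.08], [0.0, 0.0, 0.0, 1.0]]}
```

View pics/scene.png

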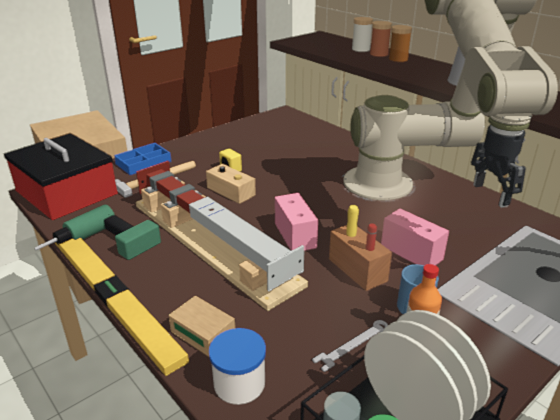

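View pics/side.png

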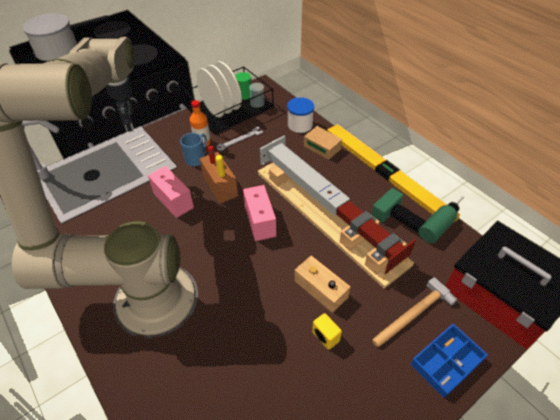

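The tool block is the brown one at (360,255) in the scene view, with the red drift handle at (371,237) and the yellow screwdriver at (353,220). The pink blocks at (295,220) and (415,237) are look-alikes. The pale bolt block is at (231,182). The sleeve hole is near (211,209) in the scene view and (335,192) in the side view.

```bash
cat > h.py <<'E'
import numpy as np,cv2
from rig import *
from scipy.spatial.transform import Rotation as R
def Rt(s=None):
    q=(s or sense())["ee_rot"]; return R.from_quat([q[1],q[2],q[3],q[0]]).as_matrix()
def cam(n,s=None):
    m=camera_model(n)
    if n=="wrist":
        s=s or sense();T=np.eye(4);T[:3,:3]=Rt(s);T[:3,3]=s["eef_pos"];W=T@np.array(m["T_tool_cam"])
    else: W=np.array(m["world_from_camera"])
    return m,W
def ray(n,p,s=None):
    m,W=cam(n,s);d=W[:3,:3]@[(p[0]-m["cx"])/m["fx"],-(p[1]-m["cy"])/m["fy"],-1]
    return W[:3,3],d/np.linalg.norm(d)
def plane(n,p,z,s=None):
    o,d=ray(n,p,s);return o+d*(z-o[2])/d[2]
def proj(n,P,s=None):
    m,W=cam(n,s);c=W[:3,:3].T@(np.array(P,float)-W[:3,3]);return np.array([m["cx"]-m["fx"]*c[0]/c[2],m["cy"]+m["fy"]*c[1]/c[2]])
def tri(ps,pd):
    (o,d),(e,f)=ray("scene",ps),ray("side",pd)
    t=np.linalg.lstsq(np.c_[d,-f],e-o,rcond=None)[0];a=o+d*t[0];b=e+f*t[1]
    return (a+b)/2,np.linalg.norm(a-b)
def blobs(img,mask,amin=15):
    n,l,st,c=cv2.connectedComponentsWithStats(mask.astype(np.uint8));return [(st[i].tolist(),np.round(c[i],1).tolist()) for i in range(1,n) if st[i][4]>=amin]
def local(v,s=None): # world delta (mm) -> tool axes units of 25 mm
    return Rt(s).T@np.array(v,float)/25
E
python3 - <<'E'
from h import *
a=cv2.imread("pics/scene.png");b=cv2.imread("pics/side.png")
ca=a[150:290,130:410];cb=b[90:310,180:400]
m=np.zeros((600,800,3),np.uint8)
x=cv2.resize(ca,None,fx=2.4,fy=2.4,interpolation=3)[:,:];m[:x.shape[0]//1,:x.shape[1]]=x[:600]
cv2.imwrite("pics/c1.png",cv2.resize(ca,(800,400),interpolation=3));cv2.imwrite("pics/c2.png",cv2.resize(cb,(600,600),interpolation=3))
for n,i in(("scene",a),("side",b)):
    h=cv2.cvtColor(i,cv2.COLOR_BGR2HSV);H,S,V=[h[...,k].astype(int) for k in range(3)]
    print(n,"red",blobs(i,((H<6)|(H>174))&(S>150)&(V>70)))
    print(n,"yel",blobs(i,(H>22)&(H<32)&(S>150)&(V>120)))
    print(n,"brown",blobs(i,(H>=8)&(H<=16)&(S>100)&(S<190)&(V>90),150))
    print(n,"pale",blobs(i,(H>=12)&(H<=20)&(S>60)&(S<130)&(V>120),150))
E
```

```text
scene red [([8, 161, 110, 59, 3282], [66.7, 190.2]), ([137, 162, 33, 32, 363], [150.4, 173.8]), ([157, 177, 26, 19, 212], [169.2, 183.9]), ([177, 191, 26, 16, 203], [188.3, 197.4]), ([369, 224, 7, 8, 38], [372.5, 227.1]), ([367, 235, 9, 16, 78], [371.5, 242.9]), ([423, 264, 16, 14, 180], [430.4, 270.7])]
scene yel [([220, 152, 13, 16, 51], [226.7, 159.1]), ([347, 207, 7, 29, 139], [349.9, 221.6]), ([62, 239, 51, 37, 347], [77.3, 249.4]), ([108, 290, 21, 12, 25], [117.8, 294.7]), ([130, 292, 16, 18, 19], [136.9, 300.6]), ([110, 300, 30, 39, 198], [124.0, 310.1]), ([141, 336, 46, 33, 332], [166.3, 355.6])]
scene brown [([355, 17, 36, 39, 609], [378.1, 37.0]), ([392, 27, 19, 35, 451], [402.0, 43.6]), ([189, 38, 52, 97, 1209], [214.4, 79.1]), ([124, 46, 62, 101, 1877], [147.8, 98.1]), ([206, 171, 36, 33, 372], [223.0, 187.4]), ([157, 191, 14, 34, 168], [163.6, 207.2]), ([330, 225, 62, 66, 2539], [360.4, 257.9]), ([240, 266, 26, 24, 300], [252.4, 278.3]), ([65, 271, 26, 32, 239], [77.4, 288.7]), ([409, 278, 33, 36, 790], [426.4, 296.5]), ([168, 314, 41, 42, 272], [188.3, 336.0])]
scene pa
[... 1082 characters left out ...]
wn [([301, 0, 259, 226, 36619], [456.2, 78.9]), ([303, 126, 44, 34, 695], [322.8, 141.3]), ([200, 155, 37, 48, 990], [218.8, 179.8]), ([268, 164, 25, 23, 227], [278.7, 177.4]), ([329, 214, 86, 63, 828], [365.0, 250.4]), ([294, 255, 57, 58, 1037], [321.4, 286.6]), ([372, 290, 68, 57, 830], [406.2, 317.4])]
side pale [([300, 0, 260, 228, 23995], [449.8, 80.1]), ([61, 37, 65, 38, 959], [95.1, 50.3]), ([0, 60, 72, 53, 3120], [34.1, 86.2]), ([0, 132, 45, 114, 2308], [16.9, 196.8]), ([258, 162, 156, 126, 2435], [330.5, 224.3]), ([12, 243, 45, 44, 1442], [33.4, 266.3]), ([61, 242, 101, 55, 2907], [108.1, 269.0]), ([297, 257, 49, 44, 578], [322.4, 279.3]), ([116, 269, 78, 65, 2103], [156.1, 310.2])]
```

View pics/c1.png

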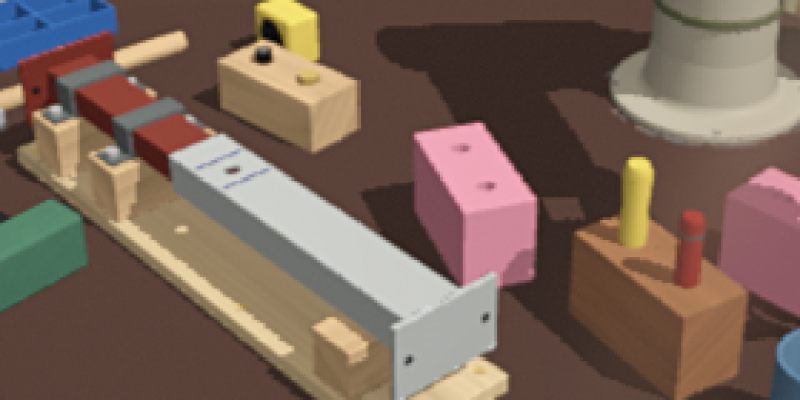

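View pics/c2.png

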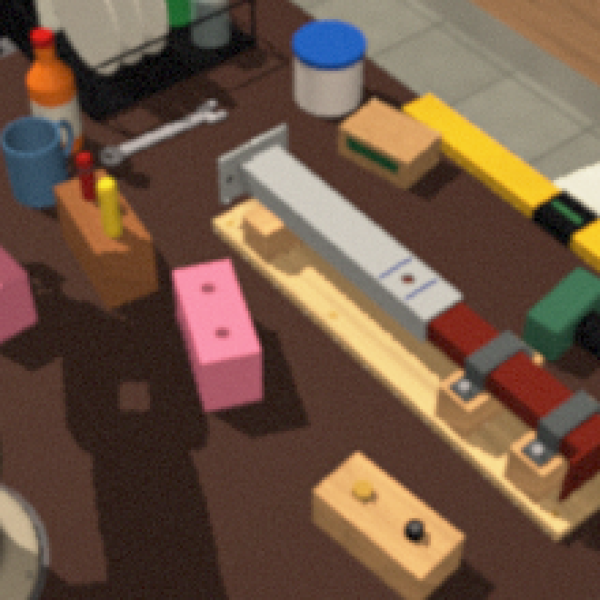

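In the crops, candidates for the drift are the red handle at c1 (690,248) and the yellow screwdriver at (637,200). Candidates for the bolt are the black head at c1 (264,54) and the brass head at (308,79). The hole is at c1 (233,170) and c2 (407,279), between the pen lines. I'll take the red handle and the black head.

Run:
```python
from h import *
f=lambda p:(130+p[0]*.35,150+p[1]*.35)
g=lambda p:(180+p[0]*220/600,90+p[1]*220/600)
for n,p,q in(("hole",(233,170),(407,279)),("drift top",(692,216),(85,158)),("drift base",(688,283),(88,197)),("sdrv top",(638,163),(106,183)),("bolt",(264,50),(414,527)),("hex",(308,76),(363,489)),("flange",(446,301),(253,143))):
    print(n,np.round(tri(f(p),g(q))[0],1),round(tri(f(p),g(q))[1],1))
```

```text
hole [609.1 -66.2 109. ] 2.0
drift top [401.2 303.4 153.9] 3.6
drift base [399.1 306.5  86.5] 1.6
sdrv top [390.4 233.3 168.6] 1.4
bolt [ 407.7 -306.6   72. ] 2.6
hex [ 399.5 -235.9   64.9] 2.8
flange [603.5 226.7 121.9] 2.8
```

```bash
python3 -m crank '[[[0,-0.9,0,0,0,-0.785,45],[0,-0.9,0,0,0,-0.785,45],[0,-0.9,0,0,0,-0.785,45],[0,-0.9,0,0,0,-0.785,45],[-1,-0.87,0,0,0,0,45],[-1,-0.87,0,0,0,0,45],[-1,-0.87,0,0,0,0,45],[-1,-0.87,0,0,0,0,45]]]' 100
python3 - <<'E'
from h import *
s=sense();print(s["eef_pos"],Rt(s).round(3).tolist(),local([400.5-s["eef_pos"][0],305-s["eef_pos"][1],235-s["eef_pos"][2]],s))
E
```

```text
time_s: 0.9
eef_pos: [293.4, 307.1, 231.2]
ee_rot: [-0.0, -0.01, 1.0, -0.0]
force: [1.0, 0.3, -0.2]
grip_width: 0.526
grip_force: 0.0
[293.40295539 307.11632045 231.16443401] [[-1.0, -0.02, -0.0], [-0.02, 1.0, -0.0], [0.0, -0.0, -1.0]] [-4.28132052 -0.16945372 -0.15468607]
```

```bash
python3 -m crank '[[[-0.8,0,0,0,0,0,45],[-0.8,0,0,0,0,0,45],[-0.8,0,0,0,0,0,45],[-0.8,-0.1,0,0,0,0,45],[-0.8,-0.1,0,0,0,0,45],[-0.25,0,-0.15,0,0,0,45],[0,0,0,0,0,0,45],[0,0,0,0,0,0,45]]]'
python3 - <<'E'
from h import *
s=sense();w=capture("wrist");cv2.imwrite("pics/w1.png",w);print(s["eef_pos"])
h=cv2.cvtColor(w,cv2.COLOR_BGR2HSV);H,S,V=[h[...,k].astype(int) for k in range(3)]
for st,c in blobs(w,((H<6)|(H>174))&(S>150)&(V>60)): print(st,c,plane("wrist",c,157,s))
print(proj("wrist",[400.5,305,157],s),proj("wrist",[400.5,305,90],s))
E
```

```text
time_s: 1.7
eef_pos: [398.3, 305.4, 235.1]
ee_rot: [-0.0, -0.01, 1.0, 0.0]
force: [0.6, -0.8, -0.6]
grip_width: 0.529
grip_force: 0.0
[398.34312263 305.39652851 235.10388058]
[271, 190, 23, 16, 213] [282.0, 196.9] [382.60374541 303.81004493 157.        ]
[269, 203, 27, 28, 591] [282.0, 216.6] [398.13979691 304.09984191 157.        ]
[530, 300, 30, 46, 995] [547.1, 321.0] [486.75982174 531.71449084 157.        ]
[283.11038189 219.55078363] [283.00163138 199.11878058]
```

View pics/w1.png

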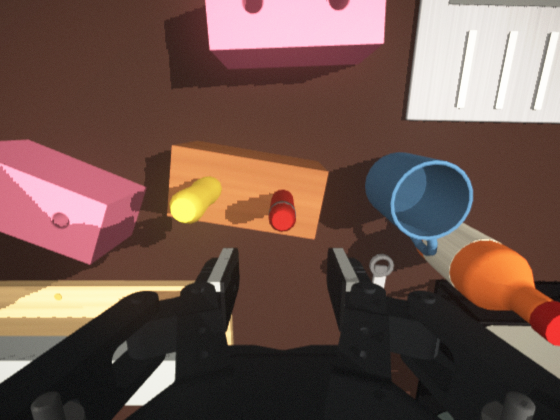

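The drift handle top is at pixel (282,218), between the open fingers. The screwdriver at (195,198) and the mug are clear. Next I descend and grip.

```bash
python3 -m crank '[[[-0.04,-0.04,0.9,0,0,0,45],[0,0,0.9,0,0,0,45],[0,0,0.9,0,0,0,45],[0,0,0.9,0,0,0,45],[0,0,0.9,0,0,0,45],[0,0,0.9,0,0,0,45],[0,0,0,0,0,0,45],[0,0,0,0,0,0,45]]]'
python3 -m crank '[[[0,0,0,0,0,0,10],[0,0,0,0,0,0,10],[0,0,0,0,0,0,10],[0,0,0,0,0,0,10],[0,0,0,0,0,0,10],[0,0,0,0,0,0,10],[0,0,0,0,0,0,10],[0,0,0,0,0,0,10]]]' 120; python3 -c "
from h import *
s=sense();print(s['eef_pos'],s['ee_rot'])"
```

```text
time_s: 2.55
eef_pos: [399.9, 304.5, 100.8]
ee_rot: [0.0, -0.01, 1.0, 0.0]
force: [1.3, -0.8, 0.5]
grip_width: 0.527
grip_force: 0.0
time_s: 3.35
eef_pos: [400.5, 304.7, 101.6]
ee_rot: [0.001, -0.01, 1.0, 0.001]
force: [-2.3, 0.1, 6.7]
grip_width: 0.225
grip_force: 116.9
[400.51722775 304.73903294 101.59150449] [ 1.05420554e-03 -9.82781184e-03  9.99950937e-01  6.52418979e-04]
```

```bash
python3 -m crank '[[[0,0,-0.7,0,0,0,10],[0,0,-0.9,0,0,0,10],[0,0,-0.9,0,0,0,10],[0,0,-0.9,0,0,0,10],[0,0,-0.9,0,0,0,10],[0,0,-0.9,0,0,0,10],[0,-0.3,-0.3,0,0,0,10],[-0.23,-0.7,0,0,0,0,10]]]' | tail -4
python3 -m crank '[[[-0.53,-0.94,0,0,0,0,10],[-0.53,-0.94,0,0,0,0,10],[-0.53,-0.94,0,0,0,0,10],[-0.53,-0.94,0,0,0,0,10],[-0.53,-0.94,0,0,0,0,10],[-0.53,-0.94,0,0,0,0,10],[-0.53,-0.94,0,0,0,0,10],[-0.53,-0.94,0,0,0,0,10]]]' |tail -5
python3 -m crank '[[[-0.53,-0.94,0,0,0,0,10],[-0.53,-0.94,0,0,0,0,10],[-0.53,-0.94,0,0,0,0,10],[-0.53,-0.94,0,0,0,0,10],[-0.53,-0.94,0,0,0,0,10],[-0.53,-0.94,0,0,0,0,10],[-0.53,-0.86,0.3,0,0,0,10],[0,0,0.3,0,0,0,10]]]'|tail -5
python3 - <<'E'
from h import *
s=sense();w=capture("wrist");cv2.imwrite("pics/w2.png",w);print(s["eef_pos"],s["ee_rot"],s["force"])
p=proj("wrist",[609,-66,111.5],s);print(p,proj("wrist",s["eef_pos"]-np.array([0,0,89.6]),s))
x,y=p.astype(int)
cv2.imwrite("pics/w2c.png",cv2.resize(w[max(y-100,0):y+100,max(x-130,0):x+130],(780,600),interpolation=3))
E
```

```text
ee_rot: [0.001, -0.011, 1.0, 0.0]
force: [0.3, -0.0, -2.5]
grip_width: 0.227
grip_force: 118.1
eef_pos: [515.9, 92.0, 236.9]
ee_rot: [-0.001, -0.01, 1.0, -0.0]
force: [0.0, -0.3, -2.4]
grip_width: 0.229
grip_force: 118.1
eef_pos: [612.2, -70.1, 220.9]
ee_rot: [-0.001, -0.008, 1.0, -0.0]
force: [0.0, 0.8, -3.9]
grip_width: 0.226
grip_force: 118.1
[612.18028392 -70.1042172  220.94066309] [-6.08547304e-04 -8.39478901e-03  9.99964561e-01 -1.82617604e-04] [ 0.04554779  0.84586682 -3.93011288]
[288.40034785 203.00125224] [283.67183245 212.81822872]
```

View pics/w2c.png

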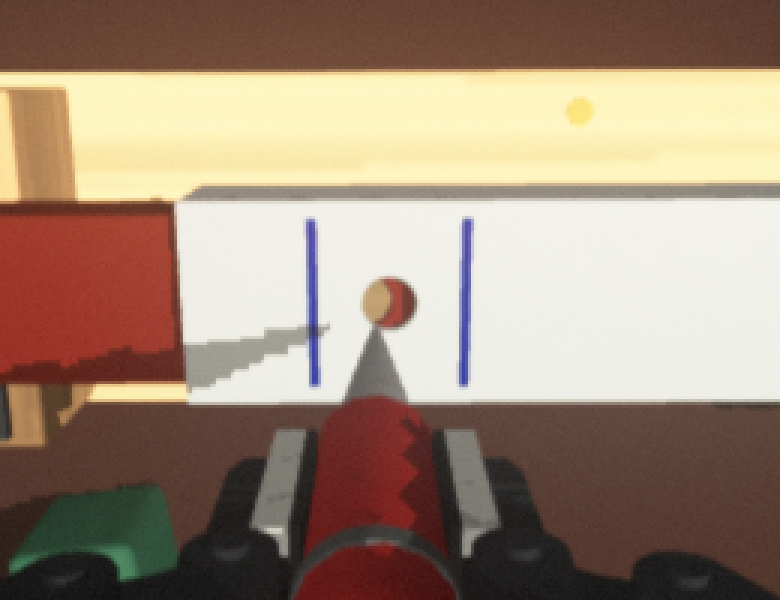

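The picture shows the sleeve hole at crop (389,303), about 54 px wide. The see-through crescent is on its left (-y) side at 363–391 and red rail fills the right. The drift point is at (376,325). The offset is about 7.7 mm.

```bash
cat > m.py <<'E'
from h import *
s=sense();zt=s["eef_pos"][2]-89.6
f=lambda p:(288-130+p[0]/3,203-100+p[1]/3)
h=plane("wrist",f((389.5,303)),111.5,s);t=plane("wrist",f((376,326)),zt,s)
a=plane("wrist",f((363,303)),111.5,s);b=plane("wrist",f((391,303)),107,s)
pl=plane("wrist",f((314,372)),111.5,s)-plane("wrist",f((310,230)),111.5,s)
print("hole",h,"tip",t,"crescent y",a[1],b[1],"penline dir",pl, "right line",plane("wrist",f((464,372)),111.5,s)-plane("wrist",f((467,230)),111.5,s))
tg=np.array([h[0],(a[1]+b[1])/2,115]);print(tg-t,local(tg-t,s))
E
python3 m.py
```

```text
hole [608.18803636 -64.67205219 111.5       ] tip [609.92185878 -68.58738539 129.93038679] crescent y -72.29082324918515 -64.1279092536319 penline dir [42.08130108  1.09586951  0.        ] right line [42.09180706  0.99057519  0.        ]
[ -1.73382242   0.37801914 -14.93038679] [0.06670502 0.01565606 0.59750323]
```

```bash
python3 -m crank '[[[0.067,0.016,0.2,0,0,0,10],[0,0,0.2,0,0,0,10],[0,0,0.1,0,0,0,10],[0,0,0.1,0,0,0,10],[0,0,0.06,0,0,0,10],[0,0,0.06,0,0,0,10],[0,0,0.04,0,0,0,10],[0,0,0,0,0,0,10]]]'
python3 - <<'E'
from h import *
s=sense();w=capture("wrist");print(s["eef_pos"],s["force"])
p=proj("wrist",[608.2,-64.7,111.5],s);print(p)
x,y=p.astype(int)
cv2.imwrite("pics/w3c.png",cv2.resize(w[y-60:y+60,x-80:x+80],(800,600),interpolation=3))
E
```

```text
time_s: 6.6
eef_pos: [610.2, -66.8, 203.5]
ee_rot: [-0.0, -0.01, 1.0, 0.0]
force: [-0.3, -0.6, -4.0]
grip_width: 0.228
grip_force: 118.1
[610.2064802  -66.77738627 203.45390184] [-0.28062239 -0.62992419 -4.00201091]
[286.23192966 209.56334912]
```

View pics/w3c.png

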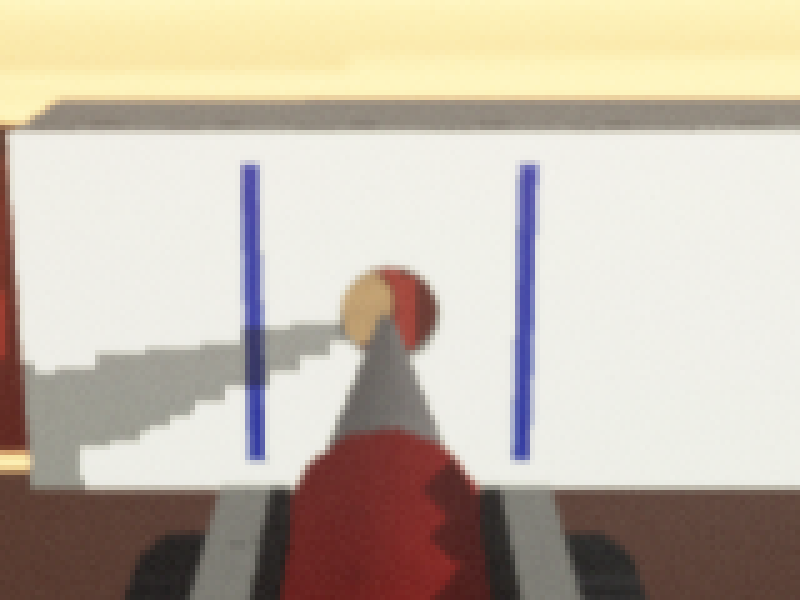

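The hole spans columns 340–440 and the crescent 340–393. The point is at (385,318), so it should go about 3 mm toward -y and 0.8 mm toward -x before descending.

```bash
python3 -m crank '[[[0.03,-0.12,0,0,0,0,10],[0,0,0,0,0,0,10],[0,0,0.1,0,0,0,10],[0,0,0.08,0,0,0,10],[0,0,0.06,0,0,0,10],[0,0,0.04,0,0,0,10],[0,0,0,0,0,0,10],[0,0,0,0,0,0,10]]]'
python3 -m crank '[[[0,0,0.06,0,0,0,10],[0,0,0.06,0,0,0,10],[0,0,0.06,0,0,0,10],[0,0,0.06,0,0,0,10],[0,0,0.06,0,0,0,10],[0,0,0.06,0,0,0,10],[0,0,0,0,0,0,10],[0,0,0,0,0,0,10]]]'
```

```text
time_s: 7.45
eef_pos: [609.6, -69.8, 196.6]
ee_rot: [0.0, -0.01, 1.0, -0.0]
force: [-0.0, -0.3, -3.1]
grip_width: 0.23
grip_force: 118.1
time_s: 8.25
eef_pos: [609.5, -69.8, 187.6]
ee_rot: [-0.0, -0.01, 1.0, -0.0]
force: [0.3, -0.6, -2.7]
grip_width: 0.225
grip_force: 118.1
```

```bash
python3 -m crank '[[[0,0,0.06,0,0,0,10],[0,0,0.06,0,0,0,10],[0,0,0.06,0,0,0,10],[0,0,0.06,0,0,0,10],[0,0,0.04,0,0,0,10],[0,0,0,0,0,0,10],[0,-0.02,0,0,0,0,10],[0,-0.01,0,0,0,0,10]]]'
python3 -m crank '[[[0,-0.01,0,0,0,0,10],[0,-0.01,0,0,0,0,10],[0,0,0,0,0,0,10],[0,0,0,0,0,0,10],[0,0,0,0,0,0,10],[0,0,0,0,0,0,10],[0,0,0,0,0,0,10],[0,0,0,0,0,0,10]]]'
```

```text
time_s: 9.05
eef_pos: [609.6, -70.6, 180.6]
ee_rot: [0.0, -0.01, 1.0, -0.0]
force: [-0.1, 0.2, -2.3]
grip_width: 0.227
grip_force: 118.1
time_s: 9.85
eef_pos: [609.6, -71.0, 180.6]
ee_rot: [0.0, -0.01, 1.0, 0.0]
force: [-0.1, 0.8, -3.0]
grip_width: 0.228
grip_force: 118.1
```

```bash
python3 -m crank '[[[0,-0.01,0,0,0,0,10],[0,0,0,0,0,0,10],[0,-0.01,0,0,0,0,10],[0,0,0,0,0,0,10],[0,0,0,0,0,0,10],[0,0,0,0,0,0,10],[0,0,0,0,0,0,10],[0,0,0,0,0,0,10]]]'
```

```text
time_s: 10.65
eef_pos: [609.5, -71.4, 180.5]
ee_rot: [-0.0, -0.01, 1.0, 0.0]
force: [0.1, 3.3, -2.4]
grip_width: 0.228
grip_force: 118.3
```

```bash
python3 -m crank '[[[0,-0.01,0,0,0,0,10],[0,0,0,0,0,0,10],[0,-0.01,0,0,0,0,10],[0,0,0,0,0,0,10],[0,-0.01,0,0,0,0,10],[0,0,0,0,0,0,10],[0,0,0,0,0,0,10],[0,0,0,0,0,0,10]]]'
```

```text
time_s: 11.45
eef_pos: [609.6, -71.8, 180.6]
ee_rot: [-0.0, -0.01, 1.0, 0.0]
force: [-1.0, 6.7, -2.2]
grip_width: 0.23
grip_force: 118.5
```

```bash
python3 -m crank '[[[0,-0.01,0,0,0,0,10],[0,-0.01,0,0,0,0,10],[0,-0.01,0,0,0,0,10],[0,-0.01,0,0,0,0,10],[0,-0.01,0,0,0,0,10],[0,0,0,0,0,0,10],[0,0,0,0,0,0,10],[0,0,0,0,0,0,10]]]'
```

```text
time_s: 12.25
eef_pos: [609.6, -72.3, 180.5]
ee_rot: [-0.0, -0.01, 1.0, 0.001]
force: [0.5, 8.6, -2.0]
grip_width: 0.228
grip_force: 118.8
```

```bash
python3 -m crank '[[[0,-0.01,0,0,0,0,10],[0,-0.01,0,0,0,0,10],[0,-0.01,0,0,0,0,10],[0,-0.01,0,0,0,0,10],[0,0,0,0,0,0,10],[0,0,0,0,0,0,10],[0,0,0,0,0,0,10],[0,0,0,0,0,0,10]]]'
```

```text
time_s: 13.05
eef_pos: [609.6, -72.7, 180.5]
ee_rot: [-0.0, -0.01, 1.0, 0.002]
force: [0.5, 11.6, -0.3]
grip_width: 0.227
grip_force: 119.1
```

```bash
python3 -m crank '[[[0,-0.01,0,0,0,0,10],[0,-0.01,0,0,0,0,10],[0,-0.01,0,0,0,0,10],[0,-0.01,0,0,0,0,10],[0,0,0,0,0,0,10],[0,0,0,0,0,0,10],[0,0,0,0,0,0,10],[0,0,0,0,0,0,10]]]'
```

```text
time_s: 13.85
eef_pos: [609.5, -73.1, 180.5]
ee_rot: [-0.0, -0.01, 1.0, 0.002]
force: [0.1, 13.1, 0.0]
grip_width: 0.227
grip_force: 119.5
```

```bash
python3 -m crank '[[[0,-0.01,0,0,0,0,10],[0,-0.01,0,0,0,0,10],[0,-0.01,0,0,0,0,10],[0,-0.01,0,0,0,0,10],[0,0,0,0,0,0,10],[0,0,0,0,0,0,10],[0,0,0,0,0,0,10],[0,0,0,0,0,0,10]]]'
python3 - <<'E'
from h import *
s=sense();w=capture("wrist");print(s["eef_pos"],s["force"])
x,y=283,212
cv2.imwrite("pics/w4c.png",cv2.resize(w[y-60:y+60,x-80:x+80],(800,600),interpolation=3))
for r in (195,200):  # pen-line columns: blue dominance
    row=w[r].astype(int);b=np.where(row[:,0]-row[:,2]>50)[0];print(r,b, [plane("wrist",(c,r),111.5,s)[1].round(2) for c in b])
E
```

```text
time_s: 14.65
eef_pos: [609.6, -73.7, 180.5]
ee_rot: [-0.0, -0.01, 1.0, 0.003]
force: [-0.4, 15.4, -0.7]
grip_width: 0.23
grip_force: 119.6
[609.57419548 -73.73765146 180.50831934] [-0.40951992 15.37502785 -0.67346823]
195 [260 261 262 263 321 322 323 324] [np.float64(-90.88), np.float64(-90.16), np.float64(-89.44), np.float64(-88.71), np.float64(-46.8), np.float64(-46.07), np.float64(-45.35), np.float64(-44.63)]
200 [260 261 262 263 321 322 323 324] [np.float64(-90.88), np.float64(-90.16), np.float64(-89.43), np.float64(-88.71), np.float64(-46.6), np.float64(-45.87), np.float64(-45.14), np.float64(-44.42)]
```

```bash
cat > t.py <<'E'
from h import *
def lines(w,s,rows=range(190,204)):
    ys=[]
    for r in rows:
        row=w[r].astype(float);k=np.clip(row[:,0]-row[:,2]-15,0,None);k[:220]=0;k[350:]=0
        c=np.arange(560);m=plane("wrist",(282,r),111.5,s)
        for a,b in((220,284),(284,350)):
            if k[a:b].sum()>50: ys.append((a,plane("wrist",((k[a:b]*c[a:b]).sum()/k[a:b].sum(),r),111.5,s)[1]))
    L=np.median([y for a,y in ys if a==220]);Rr=np.median([y for a,y in ys if a!=220]);return L,Rr,(L+Rr)/2
def now():
    s=sense();w=capture("wrist");print("lines",np.round(lines(w,s),2),"eef",np.round(s["eef_pos"],2),"F",np.round(s["force"],1),"T",np.round(s["wrist_torque"],2));return w,s
if __name__=="__main__": now()
E
python3 - <<'E'
from t import *
now()
s=dict(sense());s["ee_rot"]=[0,-.0095,.99995,0]
for pose,(a,b) in(([612.18,-70.10,220.94],(158+312/3,158+465.5/3)),([610.2,-66.78,203.45],(206+253/5,206+525/5))):
    s["eef_pos"]=np.array(pose);print([plane("wrist",(c,203),111.5,s)[1] for c in(a,b)])
E
```

```text
lines [-89.95 -45.78 -67.87] eef [609.55 -73.76 180.5 ] F [ 0.4 14.1 -0.5] T [ 3.62 -0.   -0.  ]
[np.float64(-88.8373258158781), np.float64(-44.50224717530668)]
[np.float64(-88.71619357891076), np.float64(-44.84421786231137)]
```

```bash
python3 -m crank '[[[0,-0.01,0,0,0,0,10],[0,-0.01,0,0,0,0,10],[0,-0.01,0,0,0,0,10],[0,-0.01,0,0,0,0,10],[0,-0.01,0,0,0,0,10],[0,-0.01,0,0,0,0,10],[0,-0.01,0,0,0,0,10],[0,0,0,0,0,0,10]]]'; python3 t.py
```

```text
time_s: 15.55
eef_pos: [609.6, -75.5, 180.5]
ee_rot: [-0.0, -0.01, 1.0, 0.003]
force: [-0.2, 14.8, -0.3]
grip_width: 0.228
grip_force: 119.6
lines [-91.69 -47.51 -69.6 ] eef [609.59 -75.5  180.48] F [-0.2 14.8 -0.3] T [ 3.63  0.   -0.01]
```

```bash
python3 -m crank '[[[0,-0.01,0,0,0,0,10],[0,-0.01,0,0,0,0,10],[0,-0.01,0,0,0,0,10],[0,-0.01,0,0,0,0,10],[0,-0.01,0,0,0,0,10],[0,-0.01,0,0,0,0,10],[0,-0.01,0,0,0,0,10],[0,0,0,0,0,0,10]]]'; python3 t.py
```

```text
time_s: 16.4
eef_pos: [609.6, -77.2, 180.5]
ee_rot: [-0.0, -0.01, 1.0, 0.003]
force: [-0.2, 15.5, -0.6]
grip_width: 0.225
grip_force: 119.6
lines [-93.44 -49.26 -71.35] eef [609.64 -77.25 180.49] F [-0.2 15.5 -0.6] T [ 3.65 -0.02 -0.07]
```

```bash
python3 -m crank '[[[0,-0.01,0,0,0,0,10],[0,-0.01,0,0,0,0,10],[0,-0.01,0,0,0,0,10],[0,-0.01,0,0,0,0,10],[0,-0.01,0,0,0,0,10],[0,-0.01,0,0,0,0,10],[0,-0.01,0,0,0,0,10],[0,0,0,0,0,0,10]]]'; python3 t.py
```

```text
time_s: 17.25
eef_pos: [609.7, -79.0, 180.5]
ee_rot: [-0.0, -0.01, 1.0, 0.003]
force: [-0.5, 14.1, 0.3]
grip_width: 0.223
grip_force: 119.6
lines [-95.21 -51.01 -73.11] eef [609.67 -79.01 180.5 ] F [-0.5 14.1  0.3] T [3.61 0.02 0.01]
```

```bash
python3 -m crank '[[[0,-0.01,0,0,0,0,10],[0,-0.01,0,0,0,0,10],[0,0,0,0,0,0,10],[0,0,0,0,0,0,10],[0,0,0,0,0,0,10],[0,0,0,0,0,0,10],[0,0,0,0,0,0,10],[0,0,0,0,0,0,10]]]'; python3 t.py
```

```text
time_s: 18.1
eef_pos: [609.7, -79.5, 180.5]
ee_rot: [-0.0, -0.01, 1.0, 0.003]
force: [-0.3, 14.1, -0.5]
grip_width: 0.229
grip_force: 119.6
lines [-95.67 -51.49 -73.58] eef [609.67 -79.47 180.5 ] F [-0.3 14.1 -0.5] T [ 3.66 -0.06 -0.07]
```

```bash
python3 -m crank '[[[0,-0.01,0,0,0,0,10],[0,0,0,0,0,0,10],[0,-0.01,0,0,0,0,10],[0,0,0,0,0,0,10],[0,-0.008,0,0,0,0,10],[0,0,0,0,0,0,10],[0,0,0,0,0,0,10],[0,0,0,0,0,0,10]]]'
python3 - <<'E'
from t import *
w,s=now()
p=proj("wrist",[608.2,-72,111.5],s);x,y=p.astype(int);print(x,y)
cv2.imwrite("pics/w5c.png",cv2.resize(w[y-30:y+30,x-40:x+40],(800,600),interpolation=3))
E
```

```text
time_s: 18.95
eef_pos: [609.7, -80.1, 180.5]
ee_rot: [-0.0, -0.01, 1.0, 0.003]
force: [-0.6, 15.0, -0.1]
grip_width: 0.23
grip_force: 119.7
lines [-96.22 -52.08 -74.15] eef [609.69 -80.1  180.5 ] F [-0.6 15.  -0.1] T [3.71 0.   0.01]
294 218
```

View pics/w5c.png

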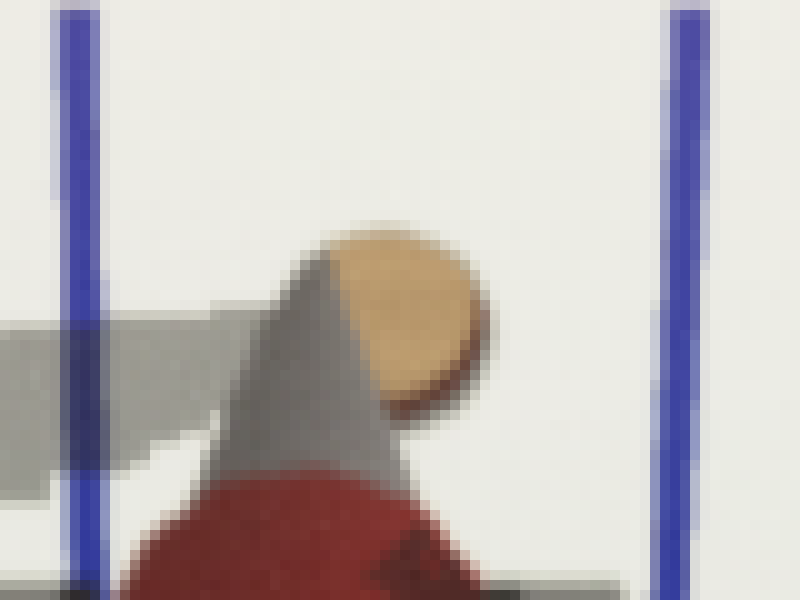

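The hole is almost fully clear: its right edge is at about 492 and the rail edge at about 480. Allowing for parallax, about 0.5 mm is left.

```bash
python3 -m crank '[[[0,-0.01,0,0,0,0,10],[0,0,0,0,0,0,10],[0,-0.01,0,0,0,0,10],[0,0,0,0,0,0,10],[0,0,0,0,0,0,10],[0,0,0,0,0,0,10],[0,0,0,0,0,0,10],[0,0,0,0,0,0,10]]]'; python3 t.py
```

```text
time_s: 19.8
eef_pos: [609.7, -80.4, 180.5]
ee_rot: [-0.0, -0.01, 1.0, 0.003]
force: [0.7, 15.4, 0.5]
grip_width: 0.225
grip_force: 119.8
lines [-96.39 -52.26 -74.33] eef [609.69 -80.4  180.48] F [ 0.7 15.4  0.5] T [ 3.88 -0.02  0.03]
```

```bash
python3 -m crank '[[[0,0.08,0,0,0,0,10],[0,0.1,0,0,0,0,10],[0,0.1,0,0,0,0,10],[0,0.08,0,0,0,0,10],[0,0,0.1,0,0,0,10],[0,0,0.1,0,0,0,10],[0,0,0.1,0,0,0,10],[0,0,0,0,0,0,10]]]'; python3 t.py
```

```text
time_s: 20.65
eef_pos: [609.4, -74.6, 172.5]
ee_rot: [-0.0, -0.01, 1.0, 0.0]
force: [0.1, -0.3, -3.6]
grip_width: 0.226
grip_force: 118.4
lines [-96.45 -52.35 -74.4 ] eef [609.41 -74.64 172.47] F [ 0.1 -0.3 -3.6] T [ 0.05 -0.01  0.  ]
```

```bash
python3 -m crank '[[[0,0,0.1,0,0,0,10],[0,0,0.1,0,0,0,10],[0,0,0.1,0,0,0,10],[0,0,0.1,0,0,0,10],[0,0,0.1,0,0,0,10],[0,0,0.1,0,0,0,10],[0,0,0,0,0,0,10],[0,0,0,0,0,0,10]]]'; python3 t.py
```

```text
time_s: 21.5
eef_pos: [609.6, -74.5, 158.1]
ee_rot: [0.0, -0.01, 1.0, -0.0]
force: [0.6, -0.4, -2.6]
grip_width: 0.229
grip_force: 118.4
lines [-96.6  -52.36 -74.48] eef [609.64 -74.5  158.05] F [ 0.6 -0.4 -2.6] T [ 0.04 -0.    0.  ]
```

```bash
python3 -m crank '[[[0,0,0.07,0,0,0,10],[0,0,0.07,0,0,0,10],[0,0,0.07,0,0,0,10],[0,0,0.07,0,0,0,10],[0,0,0.06,0,0,0,10],[0,0,0.04,0,0,0,10],[0,0,0,0,0,0,10],[0,0,0,0,0,0,10]]]'; python3 t.py
```

```text
time_s: 22.35
eef_pos: [609.6, -74.5, 148.6]
ee_rot: [0.0, -0.01, 1.0, -0.0]
force: [0.2, 0.1, -2.9]
grip_width: 0.226
grip_force: 118.4
lines [-96.49 -52.44 -74.47] eef [609.64 -74.51 148.56] F [ 0.2  0.1 -2.9] T [ 0.   -0.04  0.  ]
```

```bash
python3 -m crank '[[[0,0,0.05,0,0,0,10],[0,0,0.05,0,0,0,10],[0,0,0.05,0,0,0,10],[0,0,0,0,0,0,10],[0,0,0,0,0,0,10],[0,0,0,0,0,0,10],[0,0,0,0,0,0,10],[0,0,0,0,0,0,10]]]'; python3 t.py
```

```text
time_s: 23.2
eef_pos: [609.6, -74.4, 144.7]
ee_rot: [-0.0, -0.01, 1.0, 0.0]
force: [0.1, 1.0, -4.4]
grip_width: 0.229
grip_force: 118.4
lines [-96.54 -52.38 -74.46] eef [609.59 -74.43 144.73] F [ 0.1  1.  -4.4] T [ 0.24 -0.02  0.01]
```

```bash
python3 -m crank '[[[0,0.01,0.03,0,0,0,10],[0,0,0.04,0,0,0,10],[0,0,0.04,0,0,0,10],[0,0,0.04,0,0,0,10],[0,0,0,0,0,0,10],[0,0,0,0,0,0,10],[0,0,0,0,0,0,10],[0,0,0,0,0,0,10]]]'; python3 t.py
```

```text
time_s: 24.05
eef_pos: [609.6, -74.1, 141.0]
ee_rot: [-0.0, -0.01, 1.0, 0.0]
force: [1.1, 2.8, -3.3]
grip_width: 0.229
grip_force: 118.4
lines [-96.51 -52.44 -74.47] eef [609.59 -74.11 140.96] F [ 1.1  2.8 -3.3] T [ 0.5  -0.04  0.02]
```

```bash
python3 -m crank '[[[-0.006,0.016,0,0,0,0,10],[0,0,0,0,0,0,10],[0,0,0.04,0,0,0,10],[0,0,0.04,0,0,0,10],[0,0,0.04,0,0,0,10],[0,0,0.04,0,0,0,10],[0,0,0,0,0,0,10],[0,0,0,0,0,0,10]]]'; python3 t.py
```

```text
time_s: 24.9
eef_pos: [609.7, -73.9, 136.9]
ee_rot: [-0.0, -0.01, 1.0, -0.0]
force: [0.3, 1.3, -3.4]
grip_width: 0.228
grip_force: 118.4
lines [-96.54 -52.31 -74.42] eef [609.72 -73.88 136.9 ] F [ 0.3  1.3 -3.4] T [ 0.21 -0.02 -0.02]
```

Depth is 64 mm with low forces, so I keep going down.

```bash
python3 -m crank '[[[0,0.008,0.04,0,0,0,10],[0,0,0.05,0,0,0,10],[0,0,0.05,0,0,0,10],[0,0,0.05,0,0,0,10],[0,0,0.05,0,0,0,10],[0,0,0.05,0,0,0,10],[0,0,0,0,0,0,10],[0,0,0,0,0,0,10]]]'
```

```text
time_s: 25.75
eef_pos: [609.7, -73.7, 129.8]
ee_rot: [-0.0, -0.01, 1.0, -0.0]
force: [-0.0, 0.1, -3.0]
grip_width: 0.226
grip_force: 118.4
```

```bash
python3 -m crank '[[[0,0,0.05,0,0,0,10],[0,0,0.05,0,0,0,10],[0,0,0,0,0,0,10],[0,0,0,0,0,0,10],[0,0,0,0,0,0,10],[0,0,0,0,0,0,10],[0,0,0,0,0,0,10],[0,0,0,0,0,0,10]]]';python3 t.py
```

```text
time_s: 26.55
eef_pos: [609.8, -73.6, 127.3]
ee_rot: [0.0, -0.01, 1.0, -0.0]
force: [-0.5, 0.6, -4.1]
grip_width: 0.232
grip_force: 118.4
lines [nan nan nan] eef [609.76 -73.64 127.33] F [-0.5  0.6 -4.1] T [ 0.   -0.   -0.01]
  return _methods._mean(a, axis=axis, dtype=dtype,
  ret = ret.dtype.type(ret / rcount)
```

Drift is home at about 74 mm with almost no load. I draw it out and carry it back.

```bash
python3 -m crank '[[[0,0,-0.2,0,0,0,10],[0,0,-0.4,0,0,0,10],[0,0,-0.6,0,0,0,10],[0,0,-0.7,0,0,0,10],[0,0,-0.7,0,0,0,10],[0,0,-0.7,0,0,0,10],[0,0,-0.7,0,0,0,10],[0,0,-0.6,0,0,0,10]]]'
python3 -m crank '[[[0.505,0.956,0,0,0,0,10],[0.505,0.956,0,0,0,0,10],[0.505,0.956,0,0,0,0,10],[0.505,0.956,0,0,0,0,10],[0.505,0.956,0,0,0,0,10],[0.505,0.956,0,0,0,0,10],[0.505,0.956,0,0,0,0,10],[0.505,0.956,0,0,0,0,10]]]' | head -2
python3 -m crank '[[[0.505,0.956,0,0,0,0,10],[0.505,0.956,0,0,0,0,10],[0.505,0.956,0,0,0,0,10],[0.505,0.956,0,0,0,0,10],[0.505,0.956,0,0,0,0,10],[0.505,0.956,0,0,0,0,10],[0.505,0.956,0,0,0,0,10],[0.505,0.956,0,0,0,0,10]]]' | head -2
python3 -m crank '[[[0,0,0.3,0,0,0,10],[0,0,0.3,0,0,0,10],[0,0,0.2,0,0,0,10],[0,0,0.1,0,0,0,10],[0,0,0,0,0,0,10],[0,0,0,0,0,0,10],[0,0,0,0,0,0,10],[0,0,0,0,0,0,10]]]'
python3 - <<'E'
from h import *
s=sense();p=s["eef_pos"];print(p,s["ee_rot"],local([400.5-p[0],304.7-p[1],0],s))
E
```

```text
time_s: 27.4
eef_pos: [609.9, -73.6, 244.4]
ee_rot: [0.001, -0.01, 1.0, -0.0]
force: [0.3, 0.2, -3.0]
grip_width: 0.224
grip_force: 118.4
time_s: 28.2
eef_pos: [504.5, 116.5, 243.4]
time_s: 29.0
eef_pos: [399.7, 305.7, 243.4]
time_s: 29.8
eef_pos: [400.4, 304.7, 220.0]
ee_rot: [0.0, -0.01, 1.0, 0.0]
force: [-0.2, 0.2, -3.3]
grip_width: 0.227
grip_force: 118.5
[400.40329747 304.67761497 220.00172856] [ 1.68495651e-04 -9.74441704e-03  9.99952506e-01  6.39799580e-05] [-3.88481588e-03  8.19850017e-04  1.41614178e-06]
```

```bash
python3 -m crank '[[[0,0,0.5,0,0,0,10],[0,0,0.5,0,0,0,10],[0,0,0.5,0,0,0,10],[0,0,0.5,0,0,0,10],[0,0,0.4,0,0,0,10],[0,0,0,0,0,0,10],[0,0,0,0,0,0,10],[0,0,0,0,0,0,10]]]'
```

```text
time_s: 30.6
eef_pos: [400.6, 304.9, 160.5]
ee_rot: [0.001, -0.01, 1.0, 0.0]
force: [0.5, 0.3, -3.1]
grip_width: 0.228
grip_force: 118.5
```

```bash
python3 -m crank '[[[0,0,0.4,0,0,0,10],[0,0,0.4,0,0,0,10],[0,0,0.4,0,0,0,10],[0,0,0.4,0,0,0,10],[0,0,0.3,0,0,0,10],[0,0,0.2,0,0,0,10],[0,0,0.1,0,0,0,10],[0,0,0,0,0,0,10]]]'
```

```text
time_s: 31.4
eef_pos: [400.3, 304.7, 104.6]
ee_rot: [-0.0, -0.01, 1.0, -0.0]
force: [0.1, -0.6, -3.4]
grip_width: 0.23
grip_force: 118.5
```

```bash
python3 -m crank '[[[0,0,0.06,0,0,0,10],[0,0,0.06,0,0,0,10],[0,0,0,0,0,0,10],[0,0,0,0,0,0,10],[0,0,0,0,0,0,30],[0,0,0,0,0,0,45],[0,0,0,0,0,0,45],[0,0,0,0,0,0,45]]]'
python3 -m crank '[[[0,0,-0.3,0,0,0,45],[0,0,-0.7,0,0,0,45],[0,0,-0.9,0,0,0,45],[0,0,-0.9,0,0,0,45],[0,0,-0.9,0,0,0,45],[0,0,-0.9,0,0,0,45],[0,0,-0.7,0,0,0,45],[0,0,0,0,0,0,45]]]'
python3 - <<'E'
from h import *
s=sense();w=capture("wrist");cv2.imwrite("pics/w6.png",w);print(s["eef_pos"])
h=cv2.cvtColor(w,cv2.COLOR_BGR2HSV);H,S,V=[h[...,k].astype(int) for k in range(3)]
for st,c in blobs(w,((H<6)|(H>174))&(S>150)&(V>60)): print(st,c)
p=s["eef_pos"];print(local([407.7-p[0],-306.6-p[1],180-p[2]],s),s["joints"])
E
```

```text
time_s: 32.2
eef_pos: [400.4, 304.8, 102.0]
ee_rot: [0.0, -0.01, 1.0, 0.0]
force: [0.3, -0.3, 0.1]
grip_width: 0.526
grip_force: 0.0
time_s: 33.0
eef_pos: [401.1, 305.1, 236.9]
ee_rot: [0.002, -0.01, 1.0, 0.001]
force: [-0.5, 0.2, -1.4]
grip_width: 0.525
grip_force: 0.0
[401.06497651 305.10738292 236.86394937]
[271, 186, 23, 16, 205] [282.0, 192.7]
[269, 199, 27, 28, 582] [282.0, 212.0]
[528, 295, 32, 45, 1044] [546.5, 315.7]
[  0.22709752 -24.47306379   2.22690434] [ 4.17461947e-01  2.59387483e-01  1.55403135e+00 -1.37970275e-05
  1.32322163e+00 -1.17303778e+00]
```

```bash
python3 -m crank '[[[0,-1,0,0,0,0,45],[0,-1,0,0,0,0,45],[0,-1,0,0,0,0,45],[0,-1,0,0,0,0,45],[0,-1,0,0,0,0,45],[0,-1,0,0,0,0,45],[0,-1,0,0,0,0,45],[0,-1,0,0,0,0,45]]]' | head -2
python3 -m crank '[[[0,-1,0,0,0,0,45],[0,-1,0,0,0,0,45],[0,-1,0,0,0,0,45],[0,-1,0,0,0,0,45],[0,-1,0,0,0,0,45],[0,-1,0,0,0,0,45],[0,-1,0,0,0,0,45],[0,-1,0,0,0,0,45]]]' | head -2
python3 -m crank '[[[0.1,-1,0.1,0,0,0,45],[0.1,-1,0.3,0,0,0,45],[0,-1,0.3,0,0,0,45],[0,-1,0.3,0,0,0,45],[0,-1,0.3,0,0,0,45],[0,-1,0.3,0,0,0,45],[0,-1,0.3,0,0,0,45],[0,-1,0.3,0,0,0,45]]]' | head -2
python3 -m crank '[[[0,-0.47,0,0,0,0,45],[0,0,0,0,0,0,45],[0,0,0,0,0,0,45],[0,0,0,0,0,0,45],[0,0,0,0,0,0,45],[0,0,0,0,0,0,45],[0,0,0,0,0,0,45],[0,0,0,0,0,0,45]]]'
python3 - <<'E'
from h import *
s=sense();w=capture("wrist");cv2.imwrite("pics/w7.png",w);p=s["eef_pos"];print(p)
q=proj("wrist",[407.7,-306.6,74],s);print(q,proj("wrist",[399.5,-235.9,69],s))
x,y=q.astype(int);c=w[max(y-60,0):y+60,max(x-80,0):x+80]
cv2.imwrite("pics/w7c.png",cv2.resize(c,(800,600),interpolation=3))
for st,cc in blobs(w,w.max(2)<60,60): print(st,cc)
E
```

```text
time_s: 33.85
eef_pos: [403.6, 103.8, 233.2]
time_s: 34.65
eef_pos: [407.6, -96.0, 233.3]
time_s: 35.45
eef_pos: [406.6, -295.9, 177.8]
time_s: 36.25
eef_pos: [407.3, -306.9, 179.4]
ee_rot: [0.0, -0.01, 1.0, -0.0]
force: [0.1, -0.0, -0.1]
grip_width: 0.523
grip_force: 0.0
[ 407.31909202 -306.88188135  179.35243106]
[283.90377708 207.98617533] [365.65797433 198.83259563]
[542, 0, 18, 39, 295] [552.5, 15.1]
[0, 248, 560, 172, 48692] [277.3, 363.8]
```

View pics/w7c.png

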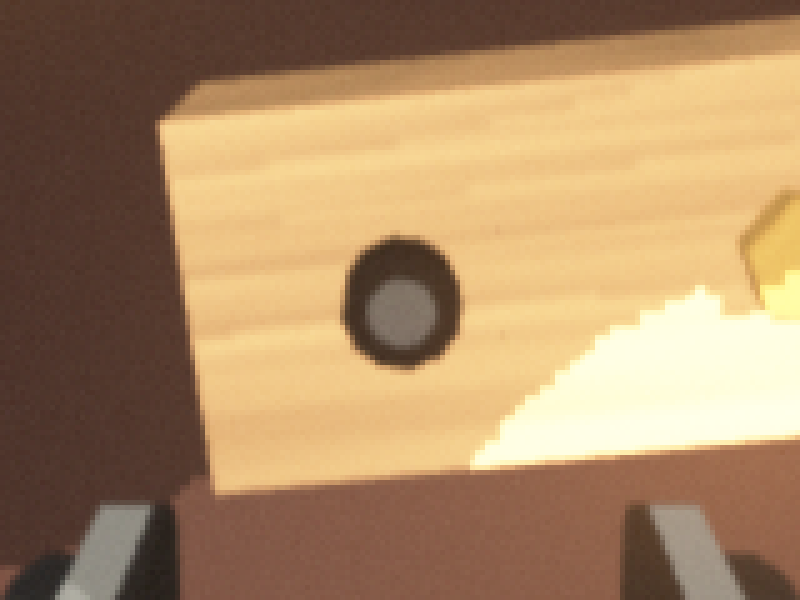

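The crop shows the black cap head at (402,309), its own width of 118 px giving the centre. The brass hex is to the right at (780,250), so this is the right bolt.

Run:
```python
from h import *
s=sense();p=s["eef_pos"];b=plane("wrist",(283.4,208.9),74,s);print(b,p,local(np.array([b[0],b[1],62.5])-p,s))
```

```text
[ 408.50758887 -307.09626768   74.        ] [ 407.31015594 -306.96009067  179.34364581] [-0.04751523 -0.00600842  4.67374904]
```

```bash
python3 -m crank '[[[-0.047,0,0.8,0,0,0,45],[0,0,0.8,0,0,0,45],[0,0,0.8,0,0,0,45],[0,0,0.8,0,0,0,45],[0,0,0.8,0,0,0,45],[0,0,0.5,0,0,0,45],[0,0,0.16,0,0,0,45],[0,0,0,0,0,0,45]]]'
python3 -m crank '[[[0,0,0,0,0,0,45],[0,0,0,0,0,0,10],[0,0,0,0,0,0,10],[0,0,0,0,0,0,10],[0,0,0,0,0,0,10],[0,0,0,0,0,0,10],[0,0,0,0,0,0,10],[0,0,0,0,0,0,10]]]' 80
```

```text
time_s: 37.1
eef_pos: [408.5, -307.0, 62.8]
ee_rot: [-0.0, -0.01, 1.0, 0.0]
force: [-0.1, 0.4, 0.3]
grip_width: 0.529
grip_force: 0.0
time_s: 37.9
eef_pos: [408.8, -307.3, 63.8]
ee_rot: [0.0, -0.01, 1.0, -0.001]
force: [-0.9, 0.4, 7.3]
grip_width: 0.2
grip_force: 78.1
```

```bash
python3 -m crank '[[[0,0,-0.3,0,0,0,10],[0,0,-0.6,0,0,0,10],[0,0,-0.8,0,0,0,10],[0,0,-0.9,0,0,0,10],[0,0,-0.9,0,0,0,10],[0,0,-0.9,0,0,0,10],[0,0,-0.85,0,0,0,10],[0,0,0,0,0,0,10]]]'
python3 -m crank '[[[-0.82,0.92,0,0,0,0,10],[-0.82,0.92,0,0,0,0,10],[-0.82,0.92,0,0,0,0,10],[-0.82,0.92,0,0,0,0,10],[-0.82,0.92,0,0,0,0,10],[-0.82,0.92,0,0,0,0,10],[-0.82,0.92,0,0,0,0,10],[-0.82,0.92,0,0,0,0,10]]]'|head -2
python3 -m crank '[[[-0.82,0.92,0,0,0,0,10],[-0.82,0.9,0,0,0,0,10],[0,0,0.3,0,0,0,10],[0,0,0.3,0,0,0,10],[0,0,0.2,0,0,0,10],[0,0,0,0,0,0,10],[0,0,0,0,0,0,10],[0,0,0,0,0,0,10]]]'
python3 - <<'E'
from h import *
s=sense();w=capture("wrist");cv2.imwrite("pics/w8.png",w);p=s["eef_pos"];print(p)
q=proj("wrist",[608.2,-72.5,111.5],s);print(q,proj("wrist",p+np.array([-1.3,0,-48.8]),s))
x,y=q.astype(int);c=w[y-60:y+60,x-80:x+80];print(x,y)
cv2.imwrite("pics/w8c.png",cv2.resize(c,(800,600),interpolation=3))
E
```

```text
time_s: 38.7
eef_pos: [409.2, -307.8, 196.9]
ee_rot: [0.002, -0.01, 1.0, -0.002]
force: [-0.2, -0.2, -1.9]
grip_width: 0.193
grip_force: 78.3
time_s: 39.5
eef_pos: [569.1, -118.5, 192.9]
time_s: 40.3
eef_pos: [608.9, -73.9, 174.5]
ee_rot: [0.0, -0.01, 1.0, -0.0]
force: [0.7, 0.3, -0.2]
grip_width: 0.192
grip_force: 78.4
[608.9081432  -73.94703903 174.47231404]
[285.805159   222.03738185] [283.88625828 227.67012115]
285 222
```

View pics/w8c.png

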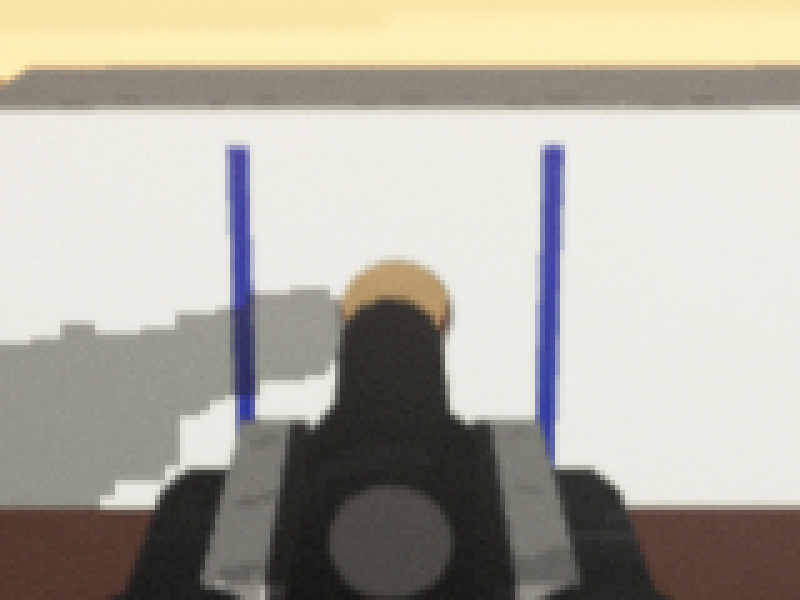

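The sleeve hole's rim spans columns 340–452 with its top at row 260. The bolt foot's front edge is at (391,300), just above it.

Run:
```python
from h import *
s=sense();p=s["eef_pos"];f=lambda u,v:(205+u/5,162+v/5);zf=p[2]-48.8
w=cv2.imread("pics/w8.png").astype(int)
c=282;print([(r,w[r,284].tolist()) for r in range(210,230)])
for r in(222,228,232,236): print(r,w[r,264:304].sum(1).tolist())
hx=plane("wrist",f(396,260),111.5,s)[0]+8
hy=[plane("wrist",f(u,312),111.5,s)[1] for u in(340,452)]
bx=plane("wrist",f(391,299),zf,s);print("hole",hx,hy,np.mean(hy),"foot front",bx,"zf",zf,"eef",p)
```

```text
[(210, [229, 235, 237]), (211, [230, 237, 237]), (212, [227, 234, 235]), (213, [202, 216, 221]), (214, [148, 177, 194]), (215, [115, 158, 187]), (216, [113, 156, 189]), (217, [111, 157, 188]), (218, [110, 156, 187]), (219, [110, 154, 185]), (220, [106, 148, 179]), (221, [86, 118, 142]), (222, [62, 75, 85]), (223, [50, 55, 58]), (224, [49, 52, 54]), (225, [43, 48, 51]), (226, [46, 50, 53]), (227, [43, 46, 48]), (228, [44, 48, 50]), (229, [44, 48, 50])]
222 [461, 454, 455, 456, 462, 458, 459, 464, 446, 460, 438, 445, 428, 365, 353, 314, 233, 190, 188, 192, 222, 232, 265, 318, 385, 424, 447, 451, 453, 433, 410, 590, 688, 698, 702, 697, 700, 701, 702, 702]
228 [457, 456, 454, 457, 450, 454, 449, 450, 413, 260, 153, 143, 134, 148, 136, 146, 143, 142, 132, 150, 142, 144, 143, 145, 140, 155, 155, 147, 170, 283, 462, 658, 696, 701, 698, 698, 698, 696, 698, 701]
232 [454, 452, 446, 457, 449, 448, 449, 442, 326, 183, 138, 138, 136, 138, 127, 133, 141, 139, 144, 142, 134, 137, 147, 144, 144, 146, 148, 142, 160, 314, 658, 693, 698, 698, 701, 698, 698, 698, 699, 699]
236 [449, 447, 466, 463, 466, 486, 600, 666, 391, 173, 132, 128, 126, 121, 134, 136, 137, 134, 142, 134, 140, 134, 133, 140, 132, 138, 137, 132, 141, 234, 588, 687, 697, 698, 696, 695, 695, 698, 700, 698]
hole 610.227340019469 [np.float64(-81.60842373570937), np.float64(-65.4505770296818)] -73.52950038269557 foot front [603.49902643 -74.39762058 125.67471271] zf 125.67471270615316 eef [608.94455597 -73.8559499  174.47471271]
```

```bash
python3 -m crank '[[[-0.024,0.04,0.1,0,0,0,10],[0,0,0.15,0,0,0,10],[0,0,0.15,0,0,0,10],[0,0,0.1,0,0,0,10],[0,0,0.06,0,0,0,10],[0,0,0.06,0,0,0,10],[0,0,0.03,0,0,0,10],[0,0,0,0,0,0,10]]]'; python3 -c "
from h import *
s=sense();print(s['force'],s['wrist_torque'])"
```

```text
time_s: 41.15
eef_pos: [609.5, -72.5, 157.7]
ee_rot: [-0.0, -0.01, 1.0, 0.0]
force: [0.3, -1.5, -0.8]
grip_width: 0.195
grip_force: 78.4
[ 0.34733285 -1.54620365 -0.83093299] [ 0.00032141 -0.05707742 -0.05526642]
```

```bash
python3 -m crank '[[[0,0,0.04,0,0,0,10],[0,0,0.04,0,0,0,10],[0,0,0.04,0,0,0,10],[0,0,0,0,0,0,10],[0,0,0,0,0,0,10],[0,0,0,0,0,0,10],[0,0,0,0,0,0,10],[0,0,0,0,0,0,10]]]'; python3 -c "
from h import *
s=sense();print(s['force'],s['wrist_torque'])"
```

```text
time_s: 41.95
eef_pos: [609.5, -72.5, 154.9]
ee_rot: [0.0, -0.01, 1.0, -0.0]
force: [-0.1, 0.4, -1.5]
grip_width: 0.189
grip_force: 78.4
[-0.08810072  0.43468598 -1.46762261] [-0.0065659  -0.00308807  0.01222356]
```

```bash
python3 -m crank '[[[0,0,0.06,0,0,0,10],[0,0,0.06,0,0,0,10],[0,0,0.06,0,0,0,10],[0,0,0.06,0,0,0,10],[0,0,0.06,0,0,0,10],[0,0,0.06,0,0,0,10],[0,0,0.06,0,0,0,10],[0,0,0,0,0,0,10]]]'; python3 -c "
from h import *
s=sense();print(s['force'],s['wrist_torque'])"
```

```text
time_s: 42.75
eef_pos: [609.4, -72.5, 144.1]
ee_rot: [-0.0, -0.01, 1.0, 0.0]
force: [-0.1, -0.6, -1.1]
grip_width: 0.192
grip_force: 78.4
[-0.1050482  -0.58265363 -1.12326873] [ 0.02677352 -0.05168891  0.01525237]
```

```bash
python3 -m crank '[[[0,0,0.12,0,0,0,10],[0,0,0.12,0,0,0,10],[0,0,0.12,0,0,0,10],[0,0,0.12,0,0,0,10],[0,0,0.12,0,0,0,10],[0,0,0.12,0,0,0,10],[0,0,0.12,0,0,0,10],[0,0,0,0,0,0,10]]]'; python3 -c "
from h import *
s=sense();print(s['force'],s['wrist_torque'])"
```

```text
time_s: 43.55
eef_pos: [609.4, -72.5, 122.8]
ee_rot: [-0.0, -0.01, 1.0, 0.0]
force: [0.2, -0.6, -1.8]
grip_width: 0.197
grip_force: 78.4
[ 0.17687597 -0.60197458 -1.76773114] [-0.06870765  0.02042025 -0.01966657]
```

```bash
python3 -m crank '[[[0,0,0.06,0,0,0,10],[0,0,0.06,0,0,0,10],[0,0,0.06,0,0,0,10],[0,0,0.05,0,0,0,10],[0,0,0.03,0,0,0,10],[0,0,0,0,0,0,10],[0,0,0,0,0,0,10],[0,0,0,0,0,0,10]]]'; python3 -c "
from h import *
s=sense();print(s['force'],s['wrist_torque'],s['eef_pos'])"
```

```text
time_s: 44.35
eef_pos: [609.5, -72.5, 116.9]
ee_rot: [0.0, -0.01, 1.0, -0.0]
force: [0.6, 0.1, 0.4]
grip_width: 0.194
grip_force: 78.4
[0.56790495 0.13496208 0.44824222] [-0.03256261 -0.00812533 -0.00645311] [609.51213977 -72.51930922 116.86667218]
```

```bash
python3 -m crank '[[[0,0,0.02,0,0,0,10],[0,0,0,0,0,0,10],[0,0,0,0,0,0,10],[0,0,0,0,0,0,30],[0,0,0,0,0,0,40],[0,0,0,0,0,0,45],[0,0,0,0,0,0,45],[0,0,0,0,0,0,45]]]' 
python3 -m crank '[[[0,0,-0.2,0,0,0,45],[0,0,-0.4,0,0,0,45],[0,0,-0.7,0,0,0,45],[0,0,-0.8,0,0,0,45],[0,0,-0.8,0,0,0,45],[0,0,-0.4,0,0,0,45],[0,0,0,0,0,0,45],[0,0,0,0,0,0,45]]]'
python3 - <<'E'
from t import *
w,s=now();cv2.imwrite("pics/w9.png",w)
q=proj("wrist",[610,-73.5,125.5],s);x,y=q.astype(int);print(q)
m=np.zeros(w.shape[:2],bool);m[y-30:y+30,x-35:x+35]=(w.max(2)<110)[y-30:y+30,x-35:x+35]
for st,c in blobs(w,m,60): print(st,c)
for z in(111.5,125.5,127,131): print(z,proj("wrist",[610.2,-73.5,z],s))
st=max(blobs(w,m,60),key=lambda b:b[0][4])[0]
print("head top, from width",21*300.7/st[2])
for n in("scene","side"):
    g=capture(n);cv2.imwrite(f"pics/{n}9.png",g);u=proj(n,[610,-73.5,125.5]);v=proj(n,[610,-73.5,111.5]);print(n,u,v)
    xx,yy=u.astype(int);print(g[yy-8:yy+14,xx-8:xx+9].max(2))
E
```

```text
time_s: 45.15
eef_pos: [609.5, -72.5, 116.3]
ee_rot: [0.0, -0.01, 1.0, -0.0]
force: [-0.2, -0.4, 0.1]
grip_width: 0.525
grip_force: 0.0
time_s: 45.95
eef_pos: [609.3, -72.4, 198.2]
ee_rot: [-0.0, -0.01, 1.0, 0.0]
force: [-0.6, -0.2, 0.1]
grip_width: 0.529
grip_force: 0.0
lines [-96.3 -52.3 -74.3] eef [609.25 -72.44 198.22] F [-0.6 -0.2  0.1] T [-0.06  0.02 -0.02]
[282.25911155 219.94673206]
[269, 203, 27, 29, 445] [282.1, 216.1]
111.5 [282.27063802 214.89626063]
125.5 [282.2541826  220.20024247]
127 [282.25230247 220.80625491]
131 [282.24716861 222.46102212]
head top, from width 233.87777777777777
scene [208.89505055 203.13708911] [209.27272096 207.65126812]
[[146 166 204 194 137 104  91  63  49  50  53  55  55  55  55  55  55]
 [147 155 183 206 197 195 190 148  92  55  47  51  54  55  54  56  55]
 [158 171 192 209 209 212 213 207 177 116  64  48  51  54  54  54  56]
 [196 204 209 212 211 210 211 213 210 190 147  91  55  47  51  55  55]
 [211 212 210 209 209 209 209 211 213 212 208 180 117  64  48  50  53]
 [210 209 209 209 208 209 209 211 213 213 216 212 190 146  92  55  48]
 [209 2
[... 2053 characters left out ...]
209 203 174  94  28  17  15  29  53 102 154 191 209 204 190]
 [207 210 207 203 187 131  74  51  35  43  74 109 136 163 188 180 171]
 [210 201 205 206 202 181 147 118 100  86 111 122 118 138 163 165 172]
 [188 205 209 210 205 202 197 186 167 140 131 120 128 150 167 172 186]
 [154 187 203 207 205 210 206 206 202 185 163 151 153 168 183 194 202]
 [124 148 179 202 205 210 206 206 194 179 172 170 179 191 199 209 208]
 [113 122 147 177 199 206 206 189 172 169 173 181 202 209 207 209 211]
 [123 116 124 143 170 194 193 174 172 177 191 205 208 204 205 205 208]
 [118 115 112 124 141 160 171 173 188 203 204 202 209 207 208 206 204]
 [118 118 117 115 117 124 144 173 197 204 209 208 207 207 206 207 206]]
```

```bash
python3 -c "
from rig import *
print(finish_job())"
```

```text
the job is handed in; nothing more can be done
None
```

I've handed the job in at about 46 s. The drift went home and stands back in its block, and the black bolt is released in both holes with its head down on the sleeve. The highest force read was about 15 N; no verdict came back.

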